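# Find the concealed catch and release the battery hatch

### The job

The battery hatch on top of the tool case is held shut by a concealed catch: a flush button somewhere along the shallow metal channel in the case's top panel. Feel along the channel with your fingertips for the part that gives, press it fully in so that the hatch springs up by itself, then let go of the button and move clear, leaving the hatch standing open. Do not touch the hatch, and do not lift or shift the loose things standing on and beside the case.

Things in the scene. Friction and masses are not known exactly. Their poses are not given: they have to be found in the camera images.
- case: Fixed black tool case with a flat grey top panel, 300 mm (its x) by 420 mm (its y) by 150 mm high; origin at the centre of its underside on the bench, z up, +y along its long side. The hatch lies in the +x part of the panel, a shallow straight channel with an aluminium floor in the -x part, parallel to y.
- channel_mid (a point): Middle of the channel, on its rigid floor, 148 mm above the bench (2 mm below the panel), at the case's x = -60 mm, y = 0; axes as the case. The channel is 50 mm wide (x) and runs from 95 mm to the -y side to 95 mm to the +y side. The button's centre lies anywhere within 55 mm either way along the channel; its place is not reported: find it by touch (only it gives way) or sight.
- button (a joint): Press depth of the catch button in m: 0 at rest, 0.006 fully in (straight down). It is an aluminium pad, 57 mm along the channel by 46 mm across, its face 2 mm below the channel floor (146 mm above the bench), a thin dark gap round it. A spring resists with 1.5 N at first, 4.5 N fully in, and returns it when let go. The hatch is freed at about 0.0035.
- hatch: Grey hinged hatch, 101 mm (x) by 157 mm (y), 6 mm thick, level and flush with the panel when shut (the case's x = 12 to 113 mm, y = -78 to 78 mm). Origin on its hinge, at the case's x = 115 mm, y = 0, 144 mm up. When freed, a spring swings its free edge, the one nearer the channel, up by itself to about 0.7 rad, where it stays; its z axis then leans from vertical by that angle.
- screw_jar: Small clear jar with a steel lid, 40 mm wide, 50 mm tall, loose, standing on the case's panel beyond the +y end of the channel (about y = +175 mm); origin under its centre. Leave it.
- socket: Steel wrench socket, 30 mm wide, 55 mm tall, loose, standing on the case's panel beyond the -y end of the channel (about y = -175 mm); origin under its centre. Leave it.
- mug: White ceramic mug, 80 mm wide, 90 mm tall, loose on the bench on the left (+y) of the case; origin under its centre. Leave it.
- screwdriver: Screwdriver, 200 mm long, lying loose on the bench on the right (-y) of the case; its x axis runs from handle to tip. Leave it.

How it is judged:
On the way:
1. the catch button is pressed in (beyond 3 mm) (value of joint button above 0.003 m), for 0.05 s.
At the end, for the whole second after the job is handed in: The hatch stands open at more than 0.45 rad and at rest, the button is back out (pressed less than 1.5 mm), and the loose things are within 20 mm (jar, socket) or 30 mm (mug, screwdriver) of where they were (angle between hatch's own z axis and vertical above 0.45 rad and angular speed of hatch below 0.2 rad/s and value of joint button below 0.0015 m and distance of each of screw_jar, socket from where it was at the start of the episode below 0.02 m and distance of each of mug, screwdriver from where it was at the start of the episode below 0.03 m); the robot touches nothing.
It fails at once if the robot pushes, pries or holds the hatch (over 2 N) (contact force between any of the fingers, the arm and hatch above 2 N).
It fails at once if a loose thing is lifted, carried or pushed away (jar, socket over 20 mm; mug, screwdriver over 30 mm) (distance of any of screw_jar, socket from where it was at the start of the episode above 0.02 m or distance of any of mug, screwdriver from where it was at the start of the episode above 0.03 m).
It also fails if it takes over 48 s, if anything falls off the work surface, if the arm or the gripper's body presses on something with over 40 N, if the wrist force passes 120 N, or if a joint passes its speed limit or range.

### The arm

A 7-joint arm with a two-finger parallel gripper is mounted at the origin on the work surface. World frame = base frame: x ahead of the robot, y to its left, z up, the work surface at z = 0. Lengths are in m, angles in rad, forces in N, time in s.
With the tool pointing down it reaches from about 0.4 to 0.875 m from the base axis. Payload 19.3 kg.
Tool frame: the origin (TCP) lies on the centre line of the jaws, within the pads' length; the fingertips stand 8 mm ahead of it and the grasp point (between the pads) lies 11 mm behind it (bot.tip_extent is the distance from the TCP to the fingertips, in m); x points along the fingers, y is the direction in which the jaws open and shut, and the axes are right-handed (so a half turn about x gives the same grasp; the last joint's range is limited). The gripper opens to 85 mm and grips with 20 to 120 N. Pads are 22 mm wide; open, the fingers measure 114 mm over their backs; the gripper's body (76 mm by 85 mm) begins 54 mm behind the grasp point. The pads swing forward as they close: fully open they stand 13 mm farther back than shut.
Start: joints at [-1.192, 0.521, -0.036, 1.599, 0.021, 1.021, -0.113], TCP at [0.271, 0.563, 0.239] pointing down, gripper open.
Joint ranges: [-2.91, 2.91], [-0.3, 2.13], [-1.5, 1.42], [0.17, 2.43], [-1.26, 4.41], [0.16, 1.93], [-2.52, 2.52]. Speed limits (rad/s): [1.89, 1.89, 2.39, 2.39, 3.01, 3.01, 3.01].

### API

Orientations are given as [roll, pitch, yaw] about the fixed x, y, z axes, in that order (R = Rz(yaw) Ry(pitch) Rx(roll)).
In Python, from workcell import sensors, imaging, order, bot gives the robot as it stands.
- The arm moves only by the tool arm_command, never from a script. Its argument "commands" is a list of rows, each an object of numbers: "dx", "dy", "dz": the shift along the tool's x, y, z in cm; "twist": the turn about the tool's x in rad. A call has 1 to 12 rows; each row is the pose to reach, as a shift and turn from the pose measured when the call began, along the tool's axes at that moment; what a row does not reach only later rows make up. A row lasts 1/12 s, in which the tool goes at most 41.7 mm and 7.16 degrees, less where a joint would pass 70% of its speed; a pose out of reach is approached as far as the arm can. A call with a gripper value outside its range is refused whole. "grip" is the closure, from -1 (fully open) to 1 (shut), set as the call begins (left out, the last holds). The fingers move at their own pace and stop on an object; "squeeze" is the grip in N (left out, the last holds). Time passes only in rows, so rows that repeat a pose let the fingers close. It gives the time, the measured TCP pose, the force and the opening at its end, in the units of the state.
- sensors.observe(): the state, without advancing time (a new reading comes with each control period).
- imaging.grab_frame(name): name is "side" or "top"; returns the picture (480x640x3 uint8, red, green, blue); there is no depth.
- imaging.camera_info(name): a dict with "fx", "fy", "cx", "cy" (pixels), "origin" and "attitude" of the camera in the world. Camera axes: x right, y down, z forward; pixel columns grow to the right and rows downward; lengths in m; the calibration is good to about 2 mm. A picture is of the moment at which its call begins. camera_info takes no time and is no camera call.
- order.job_done(): hands the job in, once; it reports no verdict.
The state is a dict: "clock": time; "qpos": joint angles; "qd": joint speeds; "joint_efforts": joint torques, N m; "position": TCP position; "tool_rot": TCP orientation; "force": force on the tool from outside, world axes, zero at the start; "moment": the same for the moment, N m; "grip_width": finger opening in m.
Only numpy, scipy, OpenCV 4.12 (cv2) and the standard library are available. Lean on these libraries where they do the work, as an engineer would, in place of code of your own. Each camera call takes 0.05 s, during which the arm holds its last target.

## Working session

There is one attempt and no reset: what is moved stays moved. The work goes in short steps, Python scripts to look and compute and a tool call to move; the robot and the scene stay as the last step left them, time stands still between calls to the robot, and variables do not carry over. Pictures are saved under pics/ and viewed, and the job is handed in when it is done.

Besides the shell and the picture viewer there is one more tool, called as name(argument=value, ...) on one line, values as JSON. arm_command: Moves the arm, as the interface text tells. Its arguments: {"type":"object","properties":{"commands":{"type":"array"},"grip":{"type":"number"},"squeeze":{"type":"number"}},"required":["commands"]}

```bash
mkdir -p pics; ls
python3 - <<'E'
from workcell import sensors, imaging, order, bot
import cv2
for n in("side","top"):
    cv2.imwrite(f"pics/{n}0.png",imaging.grab_frame(n)[:,:,::-1]); print(imaging.camera_info(n))
print(sensors.observe(),bot.tip_extent)
E
```

```text
pics
{'fx': 449.0530427247279, 'fy': 449.0530427247279, 'cx': 310.63530111020947, 'cy': 244.0038684537725, 'origin': array([ 0.3237269 , -0.64664266,  0.84632095]), 'attitude': array([-2.3847521 ,  0.00267119, -0.40024404])}
{'fx': 471.9688880641899, 'fy': 471.9688880641899, 'cx': 323.15043840508383, 'cy': 233.3726356349236, 'origin': array([0.43289713, 0.01255448, 1.26468312]), 'attitude': array([-2.98792147e+00,  2.32234573e-03, -1.58399925e+00])}
{'clock': 0.1, 'qpos': array([-1.19216663,  0.52197707, -0.03630072,  1.59993182,  0.02122542,
        1.02109824, -0.11281341]), 'qd': array([ 0.00011428, -0.00209109,  0.00017826, -0.00243037,  0.00119497,
       -0.000782  ,  0.0002096 ]), 'joint_efforts': array([ 4.23807185e-03, -9.28479052e+01,  1.98437110e+00, -3.70523500e+01,
        1.81922346e-02,  5.47827090e-03, -1.76749122e-06]), 'position': array([0.27112034, 0.56281583, 0.23877633]), 'tool_rot': array([-1.4673314 ,  1.56976715, -1.91619569]), 'force': array([-0.37907248,  0.34241033, -0.24355296]), 'moment': array([0.02226019, 0.05981008, 0.03866164]), 'grip_width': 0.08521074840880231} 0.008
```

View pics/side0.png

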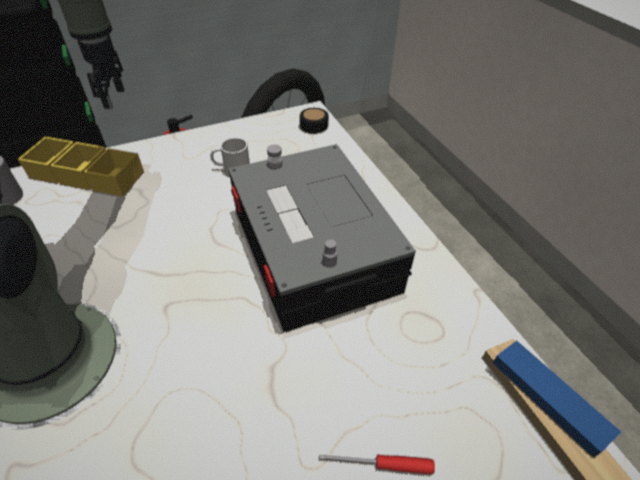

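View pics/top0.png

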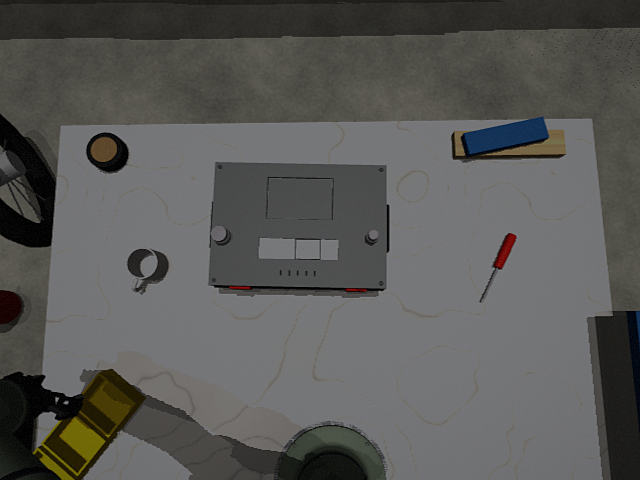

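The top view shows the channel at columns 259–339, rows 238–261, with dark gap lines near columns 296 and 320. The spacing of about 24 px matches the 57 mm pad. Next I'll measure it.

```bash
cat > h.py <<'E'
import numpy as np
from scipy.spatial.transform import Rotation as R
from workcell import imaging
def ray(n,u,v,z):
    c=imaging.camera_info(n);M=R.from_euler('xyz',c['attitude']).as_matrix()
    d=M@np.array([(u-c['cx'])/c['fx'],(v-c['cy'])/c['fy'],1]);o=np.array(c['origin'])
    return o+d*(z-o[2])/d[2]
def proj(n,p):
    c=imaging.camera_info(n);M=R.from_euler('xyz',c['attitude']).as_matrix()
    q=M.T@(np.array(p)-c['origin']); return c['fx']*q[0]/q[2]+c['cx'],c['fy']*q[1]/q[2]+c['cy']
E
python3 - <<'E'
import cv2,numpy as np
from h import *
a=cv2.imread('pics/top0.png')
cv2.imwrite('pics/z.png',cv2.resize(a[155:295,200:400],None,fx=4,fy=4,interpolation=cv2.INTER_NEAREST))
s=cv2.imread('pics/side0.png')
cv2.imwrite('pics/zs.png',cv2.resize(s[130:330,220:420],None,fx=3,fy=3,interpolation=cv2.INTER_NEAREST))
g=a.mean(2); print(g[243:257,255:345].mean(0).astype(int))
for n,im,roi in(('top',a,(220,275,240,350)),('side',s,(175,255,255,325))):
    gg=im.mean(2); 
    sub=gg[roi[0]:roi[1],roi[2]:roi[3]]; m=(sub>130).astype('uint8'); 
    m=cv2.morphologyEx(m,cv2.MORPH_CLOSE,np.ones((5,5)))
    k,l,st,_=cv2.connectedComponentsWithStats(m); i=1+st[1:,4].argmax()
    r=cv2.minAreaRect(np.argwhere(l==i)[:,::-1].astype(np.float32)); c=(r[0][0]+roi[2],r[0][1]+roi[0])
    print(n,st[i],r,c,ray(n,*c,.148))
    for p in cv2.boxPoints(r): print(ray(n,p[0]+roi[2],p[1]+roi[0],.148))
for u,v in((216,163),(386,165),(385,290),(209,286)): print('corner',ray('top',u,v,.15))
for u in (296,308,320): print(u,ray('top',u,249.5,.147))
E
```

```text
[ 76  77  71  83 115 122 120 120 120 120 120 120 119 120 120 119 119 120
 120 120 120 120 120 120 120 120 120 120 120 120 120 120 120 120 120 120
 120 121 123 103  67 117 122 120 120 120 120 119 120 120 120 120 119 120
 120 120 120 119 120 119 120 120 120 124 101  70 126 121 120 120 120 120
 120 120 120 120 120 120 120 120 120 122 113  80  77  78  78  78  78  78]
top [57 20 25  1 25] ((69.0, 20.0), (24.0, 0.0), 180.0) (309.0, 240.0) [0.59031943 0.04688078 0.148     ]
[0.58993154 0.01821262 0.148     ]
[0.58993154 0.01821262 0.148     ]
[0.59070736 0.07555242 0.148     ]
[0.59070736 0.07555242 0.148     ]
side [  11   10   48   59 1268] ((34.30000305175781, 38.599998474121094), (63.05711364746094, 22.36067771911621), 63.43495178222656) (289.3000030517578, 213.5999984741211) [0.57137435 0.06863816 0.148     ]
[0.54746802 0.16822328 0.148     ]
[0.60539304 0.18513114 0.148     ]
[ 0.59290224 -0.0210393   0.148     ]
[ 0.54208162 -0.03167117  0.148     ]
corner [0.78342541 0.27281941 0.15      ]
corner [ 0.77257129 -0.14296084  0.15      ]
corner [ 0.4692061  -0.13042515  0.15      ]
corner [0.48403747 0.28282329 0.15      ]
296 [0.56801122 0.07810095 0.147     ]
308 [0.5676255  0.04949238 0.147     ]
320 [0.56723983 0.02088721 0.147     ]
```

View pics/z.png

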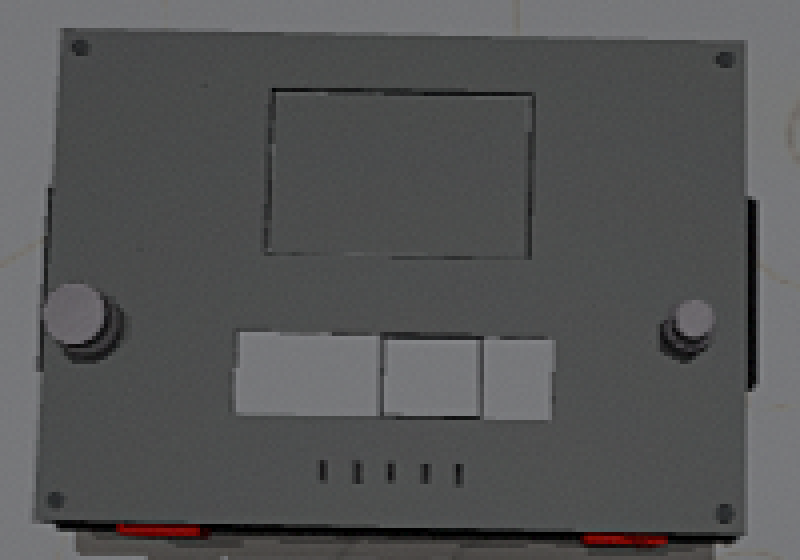

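View pics/zs.png

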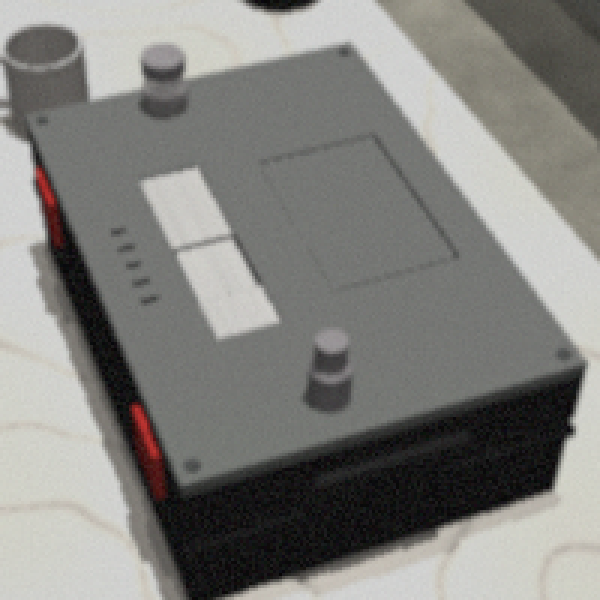

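```bash
cat >> h.py <<'E'
def go(p):
    from workcell import sensors
    s=sensors.observe();M=R.from_euler('xyz',s['tool_rot']).as_matrix()
    print(s['clock'],s['position'],s['force'],s['grip_width']);print(M.round(3))
    print('cm',(M.T@(np.array(p)-s['position'])*100).round(2))
E
python3 -c "
from h import *
print(ray('side',288.3,211,.147), ray('top',307.9,249.3,.146))
go([.568,.049,.26])"
```

```text
[0.57277421 0.07877956 0.147     ] [0.56822964 0.04976007 0.146     ]
0.1 [0.27112034 0.56281583 0.23877633] [-0.37907248  0.34241033 -0.24355296] 0.08521074840880231
[[-0.     0.434  0.901]
 [-0.001  0.901 -0.434]
 [-1.    -0.001  0.   ]]
cm [ -2.08 -33.41  49.04]
```

arm_command(commands=[{"dx": -3, "dy": 0, "dz": 1}, {"dx": -6, "dy": -2, "dz": 3}, {"dx": -6, "dy": -4, "dz": 6}, {"dx": -6, "dy": -6, "dz": 9}, {"dx": -6, "dy": -8, "dz": 12}, {"dx": -6, "dy": -10, "dz": 15}, {"dx": -6, "dy": -12, "dz": 18}, {"dx": -6, "dy": -14, "dz": 21}, {"dx": -6, "dy": -16, "dz": 24}, {"dx": -6, "dy": -18, "dz": 26.5}, {"dx": -6, "dy": -20, "dz": 29.5}, {"dx": -6, "dy": -20, "dz": 29.5}], grip=1, squeeze=20)

```text
validation failed for argument at $.co...
```

```bash
python3 -c "
from h import *
go([.568,.049,.21])"
```

```text
0.1 [0.27112034 0.56281583 0.23877633] [-0.37907248  0.34241033 -0.24355296] 0.08521074840880231
[[-0.     0.434  0.901]
 [-0.001  0.901 -0.434]
 [-1.    -0.001  0.   ]]
cm [  2.92 -33.41  49.04]
```

arm_command(commands=[{"dx": -3, "dy": 0, "dz": 1, "twist": 0}, {"dx": -6, "dy": -2, "dz": 3, "twist": 0}], grip=1, squeeze=20)

```text
clock: 0.27
position: [0.2878, 0.5335, 0.2974]
tool_rot: [-1.81, 1.566, -2.255]
force: [1.5, 1.6, 2.0]
grip_width: 0.0643
```

All four keys are needed in every row. Continuing the transit.

arm_command(commands=[{"dx": 0, "dy": -2, "dz": 3, "twist": 0}, {"dx": 0, "dy": -4, "dz": 6, "twist": 0}, {"dx": 0, "dy": -6, "dz": 9, "twist": 0}, {"dx": 0, "dy": -8, "dz": 12, "twist": 0}, {"dx": 0, "dy": -10, "dz": 15, "twist": 0}, {"dx": 0, "dy": -12, "dz": 18, "twist": 0}, {"dx": 0, "dy": -14, "dz": 21, "twist": 0}, {"dx": 0, "dy": -16, "dz": 24, "twist": 0}, {"dx": 0, "dy": -18, "dz": 27, "twist": 0}, {"dx": 0, "dy": -20, "dz": 30, "twist": 0}, {"dx": 0, "dy": -20, "dz": 30, "twist": 0}])

```text
clock: 1.18
position: [0.4754, 0.2173, 0.298]
tool_rot: [-1.414, 1.565, -1.867]
force: [1.1, -1.6, -1.7]
grip_width: -0.0
```

```bash
python3 -c "
from h import *
go([.568,.049,.21])"
```

```text
1.1833 [0.47542176 0.2173086  0.29801903] [ 1.10591943 -1.60150252 -1.69906724] -2.7114351690047186e-05
[[-0.002  0.437  0.899]
 [-0.006  0.899 -0.437]
 [-1.    -0.006  0.001]]
cm [  8.88 -11.03  15.68]
```

arm_command(commands=[{"dx": 0, "dy": -2, "dz": 3, "twist": 0}, {"dx": 0, "dy": -4, "dz": 6, "twist": 0}, {"dx": 1, "dy": -6, "dz": 9, "twist": 0}, {"dx": 3, "dy": -8, "dz": 12, "twist": 0}, {"dx": 5, "dy": -10, "dz": 14, "twist": 0}, {"dx": 7, "dy": -11, "dz": 15.7, "twist": 0}, {"dx": 8.8, "dy": -11, "dz": 15.7, "twist": 0}, {"dx": 8.8, "dy": -11, "dz": 15.7, "twist": 0}, {"dx": 8.8, "dy": -11, "dz": 15.7, "twist": 0}, {"dx": 8.8, "dy": -11, "dz": 15.7, "twist": 0}])

```text
clock: 2.02
position: [0.5685, 0.05, 0.2118]
tool_rot: [-1.314, 1.565, -1.766]
force: [0.5, -0.8, 0.8]
grip_width: 0.0002
```

```bash
python3 -c "
from h import *
import cv2
go([.568,.049,.160])
cv2.imwrite('pics/s1.png',cv2.resize(imaging.grab_frame('side')[80:330,180:430,::-1],None,fx=2.4,fy=2.4))
"
```

```text
2.0167 [0.56849312 0.05004525 0.21177028] [ 0.46239856 -0.75753619  0.83278764] 0.000247161555996773
[[-0.001  0.437  0.9  ]
 [-0.005  0.9   -0.437]
 [-1.    -0.005  0.001]]
cm [ 5.18 -0.09 -0.01]
```

View pics/s1.png

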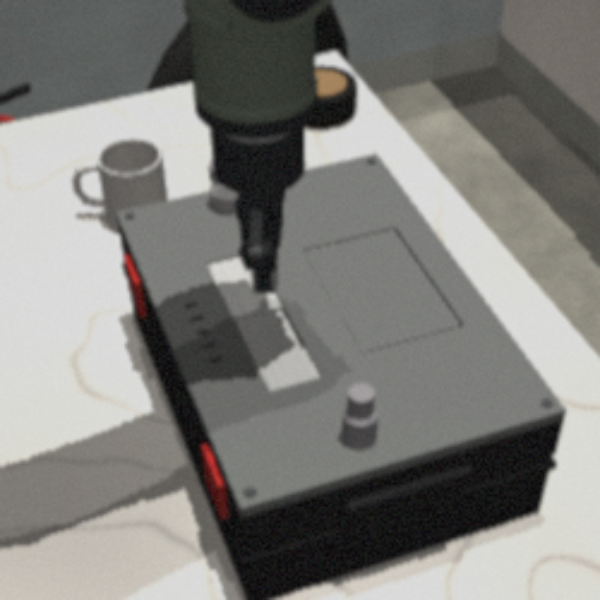

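The closed fingertips sit over the channel at zoomed pixel (264, 290), clear of the hatch and the jar. I'll come down to just above the pad, then feel slowly.

arm_command(commands=[{"dx": 1.5, "dy": 0, "dz": 0, "twist": 0}, {"dx": 3, "dy": 0, "dz": 0, "twist": 0}, {"dx": 4, "dy": 0, "dz": 0, "twist": 0}, {"dx": 4.7, "dy": 0, "dz": 0, "twist": 0}, {"dx": 5, "dy": 0, "dz": 0, "twist": 0}, {"dx": 5, "dy": 0, "dz": 0, "twist": 0}, {"dx": 5, "dy": 0, "dz": 0, "twist": 0}, {"dx": 5, "dy": 0, "dz": 0, "twist": 0}])

```text
clock: 2.73
position: [0.569, 0.0499, 0.1627]
tool_rot: [-1.014, 1.566, -1.466]
force: [0.1, 0.0, -0.7]
grip_width: 0.0003
```

arm_command(commands=[{"dx": 0.1, "dy": 0, "dz": 0, "twist": 0}, {"dx": 0.2, "dy": 0, "dz": 0, "twist": 0}, {"dx": 0.3, "dy": 0, "dz": 0, "twist": 0}, {"dx": 0.4, "dy": 0, "dz": 0, "twist": 0}, {"dx": 0.5, "dy": 0, "dz": 0, "twist": 0}, {"dx": 0.6, "dy": 0, "dz": 0, "twist": 0}, {"dx": 0.6, "dy": 0, "dz": 0, "twist": 0}])

```text
clock: 3.32
position: [0.5688, 0.0498, 0.1564]
tool_rot: [-1.079, 1.566, -1.53]
force: [0.4, 1.0, 0.3]
grip_width: 0.0001
```

arm_command(commands=[{"dx": 0.1, "dy": 0, "dz": 0, "twist": 0}, {"dx": 0.2, "dy": 0, "dz": 0, "twist": 0}, {"dx": 0.3, "dy": 0, "dz": 0, "twist": 0}, {"dx": 0.4, "dy": 0, "dz": 0, "twist": 0}, {"dx": 0.4, "dy": 0, "dz": 0, "twist": 0}, {"dx": 0.4, "dy": 0, "dz": 0, "twist": 0}])

```text
clock: 3.82
position: [0.5689, 0.0498, 0.1524]
tool_rot: [-1.076, 1.566, -1.528]
force: [-0.6, 0.8, 1.8]
grip_width: 0.0003
```

arm_command(commands=[{"dx": 0.1, "dy": 0, "dz": 0, "twist": 0}, {"dx": 0.2, "dy": 0, "dz": 0, "twist": 0}, {"dx": 0.2, "dy": 0, "dz": 0, "twist": 0}, {"dx": 0.2, "dy": 0, "dz": 0, "twist": 0}])

```text
clock: 4.15
position: [0.5689, 0.0499, 0.1504]
tool_rot: [-1.075, 1.566, -1.526]
force: [-0.9, 0.2, 2.4]
grip_width: -0.0
```

The surface gives, with about 2.4 N of spring-like force. Pressing further.

arm_command(commands=[{"dx": 0.1, "dy": 0, "dz": 0, "twist": 0}, {"dx": 0.2, "dy": 0, "dz": 0, "twist": 0}, {"dx": 0.25, "dy": 0, "dz": 0, "twist": 0}, {"dx": 0.25, "dy": 0, "dz": 0, "twist": 0}, {"dx": 0.25, "dy": 0, "dz": 0, "twist": 0}])

```text
clock: 4.57
position: [0.5689, 0.0498, 0.1481]
tool_rot: [-1.047, 1.566, -1.499]
force: [-3.0, 0.4, 6.2]
grip_width: -0.0003
```

```bash
python3 -c "
from h import *
import cv2
go([.568,.049,.160])
cv2.imwrite('pics/s2.png',cv2.resize(imaging.grab_frame('side')[80:330,180:430,::-1],None,fx=2.4,fy=2.4))
"
```

```text
4.5667 [0.56891919 0.04984404 0.14808422] [-3.00513386  0.36245118  6.15033387] -0.00030140628246819667
[[ 0.     0.436  0.9  ]
 [-0.005  0.9   -0.436]
 [-1.    -0.004  0.002]]
cm [-1.19 -0.12 -0.04]
```

View pics/s2.png

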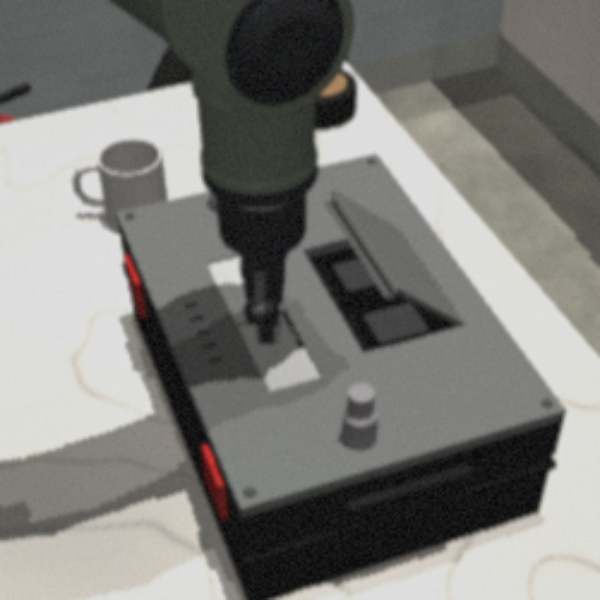

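The hatch is standing open, with its free edge running from zoomed pixel (333, 195) to (390, 298) and clear of the gripper. Now straight up off the button, then back toward the robot.

arm_command(commands=[{"dx": -0.5, "dy": 0, "dz": 0, "twist": 0}, {"dx": -1.5, "dy": 0, "dz": 0, "twist": 0}, {"dx": -3, "dy": 0, "dz": 0, "twist": 0}, {"dx": -5, "dy": 0, "dz": 0, "twist": 0}, {"dx": -7, "dy": 0, "dz": 0, "twist": 0}, {"dx": -9, "dy": 0, "dz": 0, "twist": 0}, {"dx": -11, "dy": 0, "dz": 0, "twist": 0}, {"dx": -13, "dy": -0.8, "dz": -1.8, "twist": 0}, {"dx": -14, "dy": -2, "dz": -4, "twist": 0}, {"dx": -14, "dy": -3, "dz": -6, "twist": 0}, {"dx": -14, "dy": -3, "dz": -6, "twist": 0}, {"dx": -14, "dy": -3, "dz": -6, "twist": 0}])

```text
clock: 5.62
position: [0.5013, 0.0497, 0.2892]
tool_rot: [-0.786, 1.566, -1.237]
force: [0.9, 0.6, 0.8]
grip_width: -0.0003
```

arm_command(commands=[{"dx": 0, "dy": 0, "dz": 0, "twist": 0}, {"dx": 0, "dy": 0, "dz": 0, "twist": 0}, {"dx": 0, "dy": 0, "dz": 0, "twist": 0}, {"dx": 0, "dy": 0, "dz": 0, "twist": 0}, {"dx": 0, "dy": 0, "dz": 0, "twist": 0}, {"dx": 0, "dy": 0, "dz": 0, "twist": 0}])

```text
clock: 6.12
position: [0.5014, 0.0497, 0.289]
tool_rot: [-0.845, 1.566, -1.297]
force: [-0.4, -0.2, 0.3]
grip_width: -0.0002
```

```bash
python3 -c "
from h import *
import cv2
go([.568,.049,.160])
cv2.imwrite('pics/s3.png',cv2.resize(imaging.grab_frame('side')[80:330,180:430,::-1],None,fx=2.4,fy=2.4))
cv2.imwrite('pics/t3.png',imaging.grab_frame('top')[:,:,::-1])
"
```

```text
6.1167 [0.50140895 0.04970135 0.289034  ] [-0.37387031 -0.18771064  0.319786  ] -0.0002321413598646693
[[ 0.001  0.436  0.9  ]
 [-0.004  0.9   -0.436]
 [-1.    -0.003  0.003]]
cm [12.91  2.89  5.98]
```

View pics/s3.png

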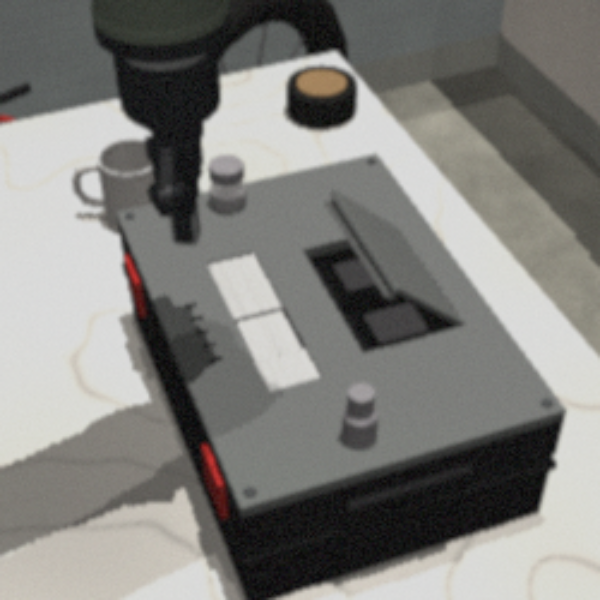

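View pics/t3.png

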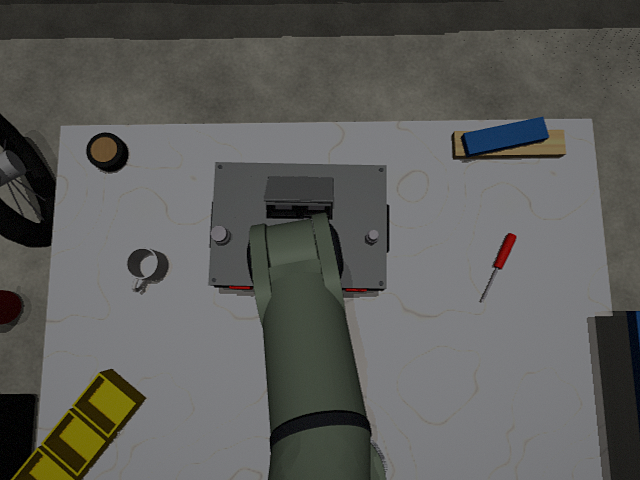

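The hatch is open, the button is back out, and the arm is clear. The jar (220, 235), socket (373, 237), mug (147, 265) and screwdriver (498, 267) are where they started. Handing in.

```bash
python3 -c "
from workcell import order
print(order.job_done())"
```

```text
the job is handed in; nothing more can be done
None
```

The hatch is standing open, the button is back out, and the job is handed in at about 6 s of the 48 s allowed.

- **Finding the button:** I found it by sight rather than by feeling along the whole channel. The dark gap round the pad put its centre at about x = 0.568, y = 0.050. The top and side views agreed on the pad's +y edge to about 1 mm. Touch then confirmed it: the surface gave by several millimetres with a spring-like force of about 2 N.
- **Pressing:** I pressed it with closed fingertips to about its full 6 mm, judging by tool height. The vertical force reached about 6 N, and the hatch sprang up by itself. I then lifted straight off and backed toward the robot.
- **Last checks:** The final pictures show the hatch open, the pad level again and the gripper well clear. The force reading is about zero. The jar, socket, mug and screwdriver are at the same pixel positions as at the start, judged by eye. I did not measure the hatch angle or the button's return depth as numbers.

One move call was refused before the arm moved, because each row needs all four keys; nothing else failed or disagreed.

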